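# Set the exhaust damper and hold the tank lid at its vent mark

### The job

Vent the small rinse tank: first turn the damper knob until the dial pointer lines up with the small block that marks the setting on the dial, keeping the tank lid shut meanwhile. Only then lift the spring-closed lid by its handle until it lies in line with the dark slanting index arm beside it, and finish there, still holding the lid at that angle (it shuts by itself if let go). Do not shift the index arm or the dial's mark, and leave the bottle, beaker and carrier where they stand.

Things in the scene. Friction and masses are not known exactly. Their poses are not given: they have to be found in the camera images.
- hinge (a point): Centre of the lid's hinge line on the fixed rinse tank, a grey box 200 (x) x 220 (y) x 100 mm high with a white lid; 104.5 mm above the work surface, 100 mm along +x from the tank's centre. The frame is the tank's: z up, x from the front (handle) edge to the hinge, y along the hinge line. The tank stands left or right, turned a little.
- lid_handle (a point): Middle of the handle, a round steel bar 14 mm thick, 110 mm long, parallel to the hinge, on a post at each end. In the lid's frame 185 mm from the hinge line towards -x and 48 mm above the lid's mid-plane (hinge line). Lid 204 x 220 x 8 mm; 37 mm free under the bar. The frame turns with the lid: x lies in its plane towards the hinge, the tank's x when shut.
- lid (a joint): Lid angle in rad: 0 shut (level), growing as the handle side rises; stop at 1.4. A spring and the lid's weight close it: about 3.5 to 5 N straight up at the handle to start, 6 to 14 N when partly open. A vertical gripper can hold the bar while it turns between the fingers.
- lid_mark (a joint): Angle in rad of the index arm, on the lid's scale: the lid is at its mark when both are equal. A dark steel bar 204 x 12 x 8 mm beside the lid's +y edge, 10 mm clear of it, pivoted on the hinge line, with a 30 mm cross-piece at its free end. Friction keeps it where it was set, 0.35 to 0.75.
- mark_tip (a point): Free end of the index arm, 204 mm from the hinge line, 126 mm along +y from the hinge's centre; its x axis points along the arm to the hinge.
- knob_axis (a point): Centre of the damper knob's bar grip, on its vertical axis, 97 mm above the work surface. Black bar grip 42 long, 14 wide, 32 mm high (72 to 104 mm above the work surface) on a 44 mm round foot. The frame is that of the fixed white control box (200 x 150 x 60 mm): z up, x from knob end to dial end; box centre 55 mm along +x. At knob angle 0 the bar lies along x. The box stands left or right, turned a little.
- knob (a joint): Knob angle in rad, growing clockwise seen from above; range 0 to 3.6. Its stiff friction, 0.04 N m, keeps it where it is left. It turns the pointer at half its own angle, the same way.
- pointer (a joint): Angle in rad of the dark steel pointer, 48 mm long from its pivot, on top of the box: 0 = along the box's +y, growing clockwise seen from above (1.57 = along the box's +x). Always half of the knob angle.
- dial_mark (a joint): Angle in rad of the dial's setting mark on the same scale as the pointer: aligned when both are equal. The mark is a small dark block, 6 mm wide, 14 mm long, just beyond the pointer's tip, 52 to 66 mm from the pivot. It stays where it was set, 0.8 to 1.35.
- pointer_tip (a point): Tip of the pointer, 65 mm above the work surface; the pivot is 70 mm along the box's +x and 30 mm along its -y from the knob's axis. Its y axis points from the pivot to the tip.
- dial_mark_tip (a point): Inner end of the setting mark, at the height of the pointer's tip, 52 mm from the same pivot. Its y axis points outward from the pivot.
- bottle_mid (a point): Middle of a loose white bottle, 60 mm across and 150 mm high: leave alone.
- beaker_mid (a point): Middle of a loose clear beaker, 72 mm across and 90 mm high: leave alone.
- carrier_mid (a point): Middle of a loose white open carrier with slots, 100 x 70 x 50 mm: leave alone.

How it is judged:
By the outcome, as a careful person would: the job done as asked, in the order asked, and still so for the second after the job is handed in, while the arm keeps its last pose, push and grip.
It also fails if it takes over 61 s, if anything falls off the work surface, if the arm or the gripper's body presses on something with over 40 N, if the wrist force passes 120 N, or if a joint passes its speed limit or range.

### The arm

A 7-joint arm with a two-finger parallel gripper is mounted at the origin on the work surface. World frame = base frame: x ahead of the robot, y to its left, z up, the work surface at z = 0. Lengths are in m, angles in rad, forces in N, time in s.
With the tool pointing down it reaches from about 0.35 to 0.9 m from the base axis. Payload 19.9 kg.
Tool frame: the origin (TCP) lies midway between the tips of the shut fingers; the grasp point (between the pads) lies 19 mm behind it (env.grip_point_offset is the distance from the TCP to the grasp point, in m); y points along the fingers, z is the direction in which the jaws open and shut, and the axes are right-handed (so a half turn about y gives the same grasp; the last joint's range is limited). The gripper opens to 85 mm and grips with 20 to 120 N. Pads are 22 mm wide; open, the fingers measure 114 mm over their backs; the gripper's body (76 mm by 85 mm) begins 54 mm behind the grasp point. The pads swing forward as they close: fully open they stand 13 mm farther back than shut.
Start: joints at [-1.389, 0.417, -0.01, 1.614, 0.005, 1.111, -0.053], TCP at [0.139, 0.609, 0.231] pointing down, gripper open.
Joint ranges: [-2.81, 2.81], [-0.39, 2.02], [-1.27, 1.25], [0.06, 2.57], [-1.19, 4.33], [0.19, 2], [-2.82, 2.82]. Speed limits (rad/s): [1.89, 1.89, 2.39, 2.39, 3.01, 3.01, 3.01].

### API

Orientations are given as [roll, pitch, yaw] about the fixed x, y, z axes, in that order (R = Rz(yaw) Ry(pitch) Rx(roll)).
In Python, from cell import env gives the robot as it stands.
- The arm moves only by the shell command python3 -m inch 'ROWS'. ROWS is JSON, a list of rows, each a list of 5 numbers: the opening, from -1 (shut) to 1 (fully open), then the shift along the world's x, y, z in mm, then the turn about the world's z in rad. In form: [[jaw, x, y, z, twist], ...]. A call has 1 to 5 rows; each row is the pose to reach, as a shift and turn from the pose measured when the call began; what a row does not reach only later rows make up. A row lasts 1/10 s, in which the tool goes at most 50 mm and 8.59 degrees, less where a joint would pass 70% of its speed; a pose out of reach is approached as far as the arm can. A call with a gripper value outside its range is refused whole. The fingers move at their own pace and stop on an object; the grip force is fixed at half the most. Time passes only in rows, so rows that repeat a pose let the fingers close. It gives the time, the measured TCP pose, the force and the opening at its end, in the units of the state.
- env.get_state(): the state, without advancing time (a new reading comes with each control period).
- env.grab_frame(name): name is "scene" or "top"; returns a dict with "frame" (420x560x3 uint8, red, green, blue), "intrinsics" (3x3 intrinsics, pixels), "cam_to_world" (4x4, takes a point from camera to world coordinates). Camera axes: x right, y up, looking along -z (the intrinsics and any distortion apply to the point x, -y, -z); pixel columns grow to the right and rows downward; lengths in m; the calibration is good to about 2 mm. A picture is of the moment at which its call begins. There is no depth.
- env.job_done(): hands the job in, once; it reports no verdict.
The state is a dict: "time": time; "joints": joint angles; "qd": joint speeds; "joint_efforts": joint torques, N m; "tool_pos": TCP position; "eef_rot": TCP orientation; "force": force on the tool from outside, world axes, zero at the start; "wrist_torque": the same for the moment, N m; "gripper_width": opening from 0.0 (shut) to 1.0 (fully open).
Only numpy, scipy, OpenCV 4.12 (cv2) and the standard library are available. Lean on these libraries where they do the work, as an engineer would, in place of code of your own. Each camera call takes 0.05 s, during which the arm holds its last target.

## Working session

There is one attempt and no reset: what is moved stays moved. The work goes in short steps, Python scripts to look and compute and a shell command to move; the robot and the scene stay as the last step left them, time stands still between calls to the robot, and variables do not carry over. Pictures are saved under pics/ and viewed, and the job is handed in when it is done.

```bash
ls; mkdir -p pics; cat > h.py <<'E'
import numpy as np, cv2
from cell import env
def grab(n,f):
    d=env.grab_frame(n); cv2.imwrite('pics/'+f+'.png',cv2.cvtColor(d['frame'],cv2.COLOR_RGB2BGR)); np.savez('pics/'+f+'.npz',f=d['frame'],K=d['intrinsics'],T=d['cam_to_world']); return d
def load(f):
    d=np.load('pics/'+f+'.npz'); return d['f'],d['K'],d['T']
def ray(K,T,u,v):
    d=np.linalg.solve(K,[u,v,1.]); d=T[:3,:3]@np.array([d[0],-d[1],-d[2]]); return T[:3,3],d
def onz(K,T,u,v,z):
    o,d=ray(K,T,u,v); return o+d*(z-o[2])/d[2]
def proj(K,T,p):
    c=T[:3,:3].T@(np.asarray(p)-T[:3,3]); q=K@np.array([c[0],-c[1],-c[2]]); return q[:2]/q[2]
E
python3 - <<'E'
from h import *
for n in ('scene','top'):
    d=grab(n,n+'0'); print({k:(v if k!='frame' else v.shape) for k,v in d.items()})
print(env.get_state(), env.grip_point_offset)
E
```

```text
pics
{'frame': (420, 560, 3), 'intrinsics': array([[398.19103165,   0.        , 281.24935406],
       [  0.        , 398.19103165, 204.49645672],
       [  0.        ,   0.        ,   1.        ]]), 'cam_to_world': array([[-0.86126176, -0.31907907,  0.39549555,  1.08871533],
       [ 0.50813374, -0.54890963,  0.66370048,  0.79971517],
       [ 0.00531838,  0.77258447,  0.63488971,  0.92861428],
       [ 0.        ,  0.        ,  0.        ,  1.        ]])}
{'frame': (420, 560, 3), 'intrinsics': array([[388.39360742,   0.        , 280.40731693],
       [  0.        , 388.39360742, 207.75208219],
       [  0.        ,   0.        ,   1.        ]]), 'cam_to_world': array([[-0.028508  ,  0.99593824, -0.08540681,  0.5094215 ],
       [-0.9993596 , -0.0265486 ,  0.02399081,  0.01326499],
       [ 0.02162594,  0.08603605,  0.99605729,  1.29320667],
       [ 0.        ,  0.        ,  0.        ,  1.        ]])}
{'time': 0.1, 'joints': array([-1.38851127,  0.41791363, -0.01030941,  1.61411072,  0.0047198 ,
        1.11072327, -0.05300568]), 'qd': array([ 4.93264209e-04, -5.10397483e-05,  6.87495975e-04, -2.46067309e-03,
       -2.80176707e-04, -1.98129264e-04, -6.94615235e-04]), 'joint_efforts': array([ 4.57849783e-04, -8.65826869e+01,  6.79923724e-01, -4.35644031e+01,
        1.91844878e-02,  4.82196658e-03,  5.91063326e-05]), 'tool_pos': array([0.13864109, 0.60910142, 0.23072459]), 'eef_rot': array([-1.57192338e+00, -1.02456783e-04, -2.23768034e-01]), 'force': array([-0.38175717,  0.1899615 ,  0.43784805]), 'wrist_torque': array([ 0.0287329 , -0.01453337,  0.05304619]), 'gripper_width': 0.9998901080320634} 0.0187
```

View pics/scene0.png

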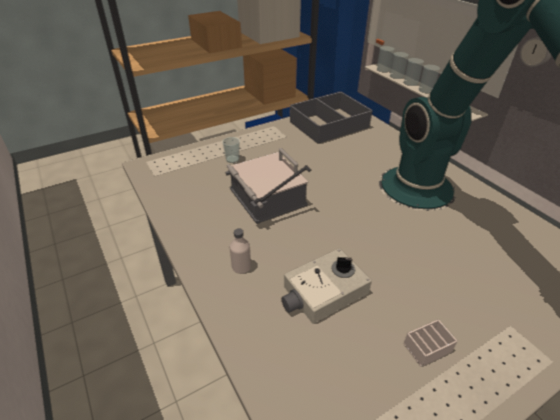

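View pics/top0.png

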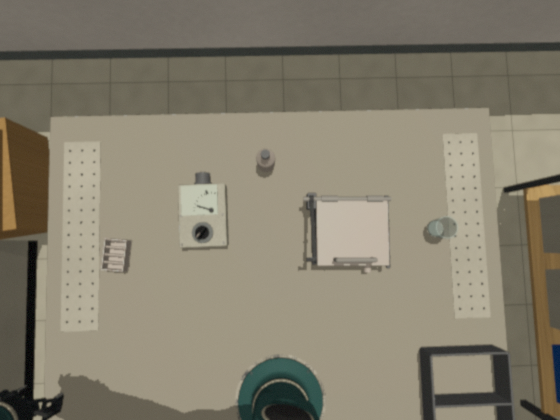

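```bash
python3 - <<'E'
from h import *
f,K,T=load('top0'); f=f[:,:,::-1]
a=cv2.resize(f[165:265,160:250],None,fx=5,fy=5,interpolation=cv2.INTER_CUBIC)
b=cv2.resize(f[180:280,295:400],None,fx=5,fy=5,interpolation=cv2.INTER_CUBIC)
cv2.imwrite('pics/ta.png',a);cv2.imwrite('pics/tb.png',b)
f,K,T=load('scene0'); f=f[:,:,::-1]
cv2.imwrite('pics/sa.png',cv2.resize(f[240:330,275:380],None,fx=6,fy=6,interpolation=cv2.INTER_CUBIC))
cv2.imwrite('pics/sb.png',cv2.resize(f[140:225,215:325],None,fx=6,fy=6,interpolation=cv2.INTER_CUBIC))
E
```

```text
(no output)
```

View pics/ta.png

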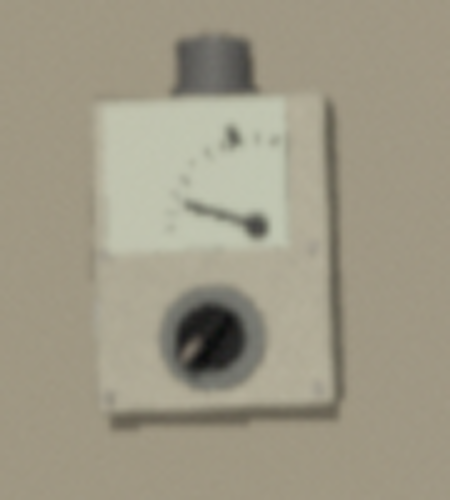

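View pics/tb.png

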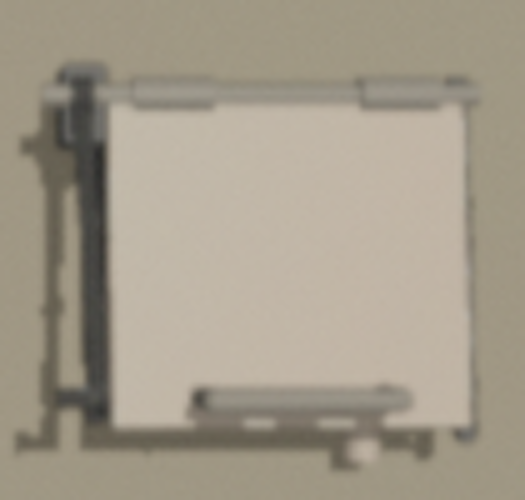

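View pics/sa.png

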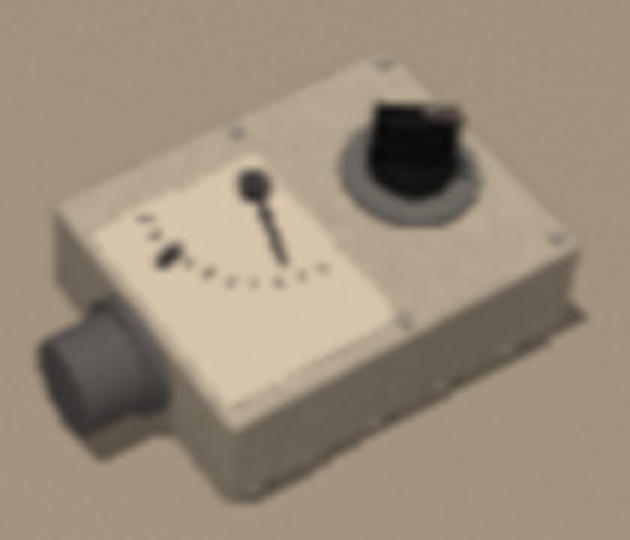

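View pics/sb.png

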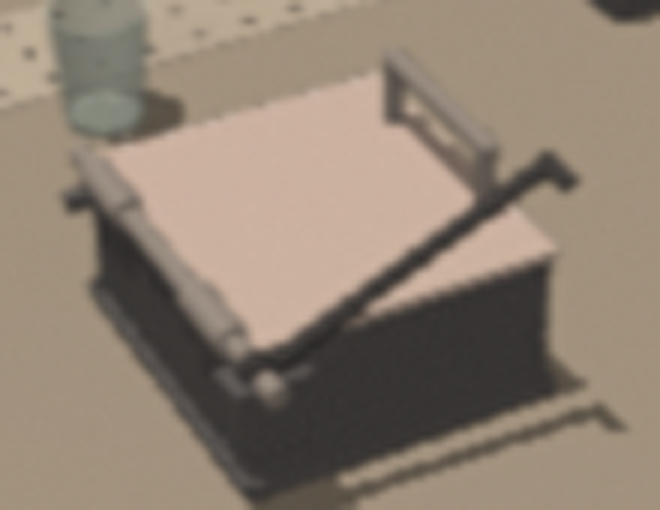

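```bash
cat > m.py <<'E'
from h import *
def cp(x,y,s,ox,oy): return ((x+.5)/s-.5+ox,(y+.5)/s-.5+oy)
E
python3 - <<'E'
from m import *
np.set_printoptions(precision=4,suppress=True)
f,K,T=load('top0')
A=lambda x,y,z:onz(K,T,*cp(x,y,5,160,165),z)
B=lambda x,y,z:onz(K,T,*cp(x,y,5,295,180),z)
c=[A(*p,.06) for p in((100,100),(325,95),(338,405),(103,410))]
for p in c: print(p)
c=np.array(c); print('edges',[np.linalg.norm(c[i]-c[(i+1)%4]) for i in range(4)],'centre',c.mean(0))
print('piv',A(257,228,.065),'tip',A(185,204,.065),'mark',A(232,135,.065),'knobfoot',A(213,338,.072))
print('handle',B(197,400,.1525),B(410,400,.1525))
print('hingerod',B(45,95,.1045),B(478,95,.1045))
print('lid front corners',B(110,427,.1085),B(468,427,.1085))
f2,K2,T2=load('scene0')
S=lambda x,y,z,s=(6,215,140):onz(K2,T2,*cp(x,y,*s),z)
print('scene handle',S(395,58,.1525),S(490,150,.1525))
SA=lambda x,y,z:S(x,y,z,(6,275,240))
print('piv',SA(254,186,.065),'tip',SA(284,262,.065),'mark',SA(169,256,.065),'knobfoot',SA(410,175,.068))
print('box',[SA(*p,.06) for p in((60,210),(385,58),(580,255),(238,425))])
E
```

```text
[0.6977 0.3026 0.06  ]
[0.6973 0.1596 0.06  ]
[0.4999 0.1547 0.06  ]
[0.5011 0.302  0.06  ]
edges [np.float64(0.14297022484943464), np.float64(0.19744973399837887), np.float64(0.14731463774248818), np.float64(0.1966803865197009)] centre [0.599  0.2297 0.06  ]
piv [0.6128 0.2033 0.065 ] tip [0.6293 0.2484 0.065 ] mark [0.6724 0.2183 0.065 ] knobfoot [0.544  0.2305 0.072 ]
handle [ 0.451  -0.1665  0.1525] [ 0.4473 -0.2917  0.1525]
hingerod [ 0.6378 -0.0877  0.1045] [ 0.6307 -0.3563  0.1045]
lid front corners [ 0.4341 -0.12    0.1085] [ 0.4275 -0.3381  0.1085]
scene handle [ 0.4446 -0.29    0.1525] [ 0.4482 -0.1746  0.1525]
piv [0.6135 0.2028 0.065 ] tip [0.6275 0.2476 0.065 ] mark [0.6712 0.218  0.065 ] knobfoot [0.5472 0.2366 0.068 ]
box [array([0.6982, 0.1655, 0.06  ]), array([0.5056, 0.1628, 0.06  ]), array([0.5039, 0.3103, 0.06  ]), array([0.6937, 0.3079, 0.06  ])]
```

```bash
python3 -m inch '[[1,40,-37,0,-0.05],[1,80,-74,0,-0.1],[1,120,-111,0,-0.15],[1,155,-144,0,-0.2],[1,190,-177,0,-0.25]]'
```

```text
time: 0.6
tool_pos: [0.3226, 0.4371, 0.2306]
eef_rot: [-1.572, 0.0, -0.476]
force: [1.3, 1.2, 0.5]
gripper_width: 0.999
```

```bash
python3 -m inch '[[1,36,-34,0,-0.05],[1,72,-68,-20,-0.1],[1,108,-102,-30,-0.15],[1,144,-136,-40,-0.18],[1,180,-168,-50,-0.18]]'; python3 -m inch '[[1,20,-18,-5,0],[1,40,-35,-10,0],[1,40,-35,-20,0],[1,40,-35,-30,0],[1,40,-35,-30,0]]'
python3 - <<'E'
from h import *
grab('scene','s1');grab('top','t1'); s=env.get_state(); print(s['tool_pos'],s['eef_rot'],s['joints'])
f=load('s1')[0][:,:,::-1]; cv2.imwrite('pics/s1c.png',cv2.resize(f[200:330,265:395],None,fx=4.5,fy=4.5,interpolation=cv2.INTER_CUBIC))
E
```

```text
time: 1.1
tool_pos: [0.5, 0.2707, 0.1811]
eef_rot: [-1.572, 0.0, -0.657]
force: [0.8, 2.0, -0.6]
gripper_width: 1.002
time: 1.6
tool_pos: [0.5385, 0.2363, 0.1496]
eef_rot: [-1.574, 0.001, -0.655]
force: [-0.9, 0.1, -0.6]
gripper_width: 1.001
[0.539255   0.23659988 0.15107375] [-1.57258546e+00  5.81606719e-04 -6.55347582e-01] [-0.67950805  0.45250318  0.2752687   1.786074   -0.14894072  0.92515111
  0.57495885]
```

View pics/s1c.png

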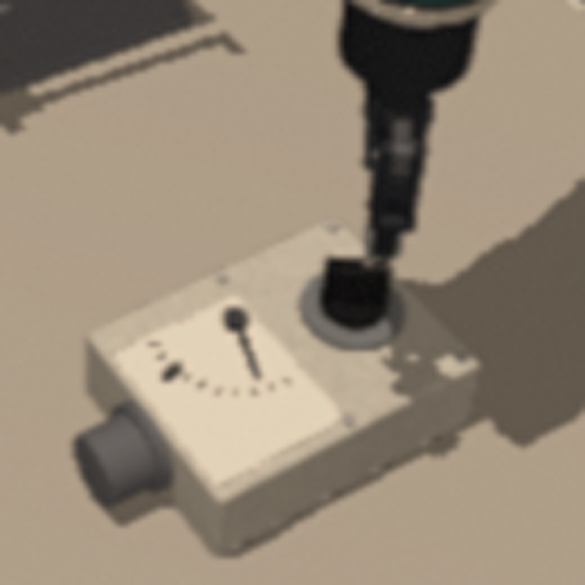

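View pics/t1.png

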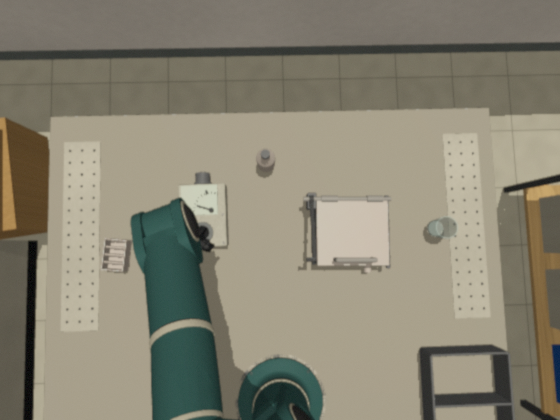

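```bash
python3 - <<'E'
from h import *
f,K,T=load('scene0')
for p in [(0.544,.2325,.104),(0.544,.2325,.072),(0.544,.2325,.06),(.5393,.2366,.151)]:
    q=proj(K,T,p); print(p,q,(q-[275,240])*6+2.5,(q-[265,200])*4.5+1.75)
f0,K0,T0=load('top0')
for p in [(0.544,.2325,.104),(0.544,.2325,.072)]:
    q=proj(K0,T0,p); print(p,q,(q-[160,165])*5+2)
c=f[255:275,330:358].astype(int).sum(2); print(c)
E
```

```text
(0.544, 0.2325, 0.104) [344.26968881 258.73191281] [418.11813286 114.89147684] [358.46359965 266.04360763]
(0.544, 0.2325, 0.072) [343.08270283 266.4294632 ] [410.99621695 161.07677919] [353.12216271 300.68258439]
(0.544, 0.2325, 0.06) [342.6484584  269.24551866] [408.39075038 177.97311197] [351.16806279 313.35483398]
(0.5393, 0.2366, 0.151) [348.39588809 247.21313266] [442.87532853  45.77879599] [377.0314964  214.20909699]
(0.544, 0.2325, 0.104) [199.65493014 231.96385147] [200.2746507  336.81925736]
(0.544, 0.2325, 0.072) [201.55356761 232.20896218] [209.76783807 338.04481089]
[[490 491 492 491 492 489 490 487 489 500 503 500 498 498 500 488 459 433
  429 437 434 435 437 434 435 434 431 434]
 [491 491 489 489 490 488 480 449 419 451 465 465 464 465 467 463 454 427
  415 418 420 422 431 433 432 434 432 433]
 [496 493 493 498 493 487 451 348 242 239 250 258 270 274 276 299 329 340
  345 337 341 375 421 435 433 434 434 435]
 [494 492 493 490 490 480 421 255  99  67  65  74  94  92 114 176 251 258
  234 229 241 308 398 430 434 433 435 432]
 [498 495 497 494 489 477 406 223  77  55  65 
[... 1126 characters left out ...]
468 409 318 304 310 288 221 118  65  57  56  68  67  66  62  63  63  63
   54  66 124 190 224 268 339 418 480 494]
 [478 426 320 296 307 306 272 193 116  65  55  57  61  60  60  58  57  58
   62 125 212 277 293 296 322 397 473 495]
 [483 442 348 295 303 309 304 279 221 149  86  59  57  59  58  54  54  63
  114 207 285 310 309 310 343 422 479 495]
 [491 478 426 333 291 301 309 310 294 258 197 145 111  86  83  95 123 159
  213 282 307 310 305 304 361 455 485 492]
 [488 495 483 415 310 281 296 307 310 304 288 268 230 196 195 210 253 283
  297 308 312 308 294 301 378 470 492 493]
 [487 493 490 459 379 309 282 289 299 307 308 304 298 295 295 299 307 314
  315 312 303 293 298 364 454 486 490 494]]
```

```bash
python3 -m inch '[[1,5,-4,-15,0],[1,5,-4,-35,0],[1,5,-4,-55,0],[1,5,-4,-72,0],[1,5,-4,-72,0]]'
```

```text
time: 2.2
tool_pos: [0.543, 0.2323, 0.0769]
eef_rot: [-1.576, 0.002, -0.655]
force: [-0.6, -0.9, 0.3]
gripper_width: 1.002
```

```bash
python3 -m inch '[[-1,0,0,2,0],[-1,0,0,2,0],[-1,0,0,2,0],[-1,0,0,2,0],[-1,0,0,2,0]]';python3 -m inch '[[-1,0,0,0,0],[-1,0,0,0,0],[-1,0,0,0,0]]'
```

```text
time: 2.7
tool_pos: [0.5431, 0.2324, 0.0793]
eef_rot: [-1.575, 0.002, -0.655]
force: [-3.5, -2.8, 25.1]
gripper_width: 0.154
time: 3.0
tool_pos: [0.5431, 0.2323, 0.0794]
eef_rot: [-1.575, 0.002, -0.655]
force: [-2.6, -1.4, 5.5]
gripper_width: 0.153
```

```bash
python3 -m inch '[[-1,0,0,0,-0.12],[-1,0,0,0,-0.24],[-1,0,0,0,-0.36],[-1,0,0,0,-0.48],[-1,0,0,0,-0.6]]';python3 -m inch '[[-1,0,0,0,-0.12],[-1,0,0,0,-0.24],[-1,0,0,0,-0.36],[-1,0,0,0,-0.48],[-1,0,0,0,-0.6]]'
```

```text
time: 3.5
tool_pos: [0.5435, 0.2326, 0.0795]
eef_rot: [-1.574, 0.002, -1.26]
force: [2.5, 0.3, -2.7]
gripper_width: 0.149
time: 4.0
tool_pos: [0.5439, 0.2326, 0.0795]
eef_rot: [-1.573, 0.002, -1.864]
force: [3.5, -0.4, -4.4]
gripper_width: 0.157
```

```bash
python3 - <<'E'
from h import *
grab('scene','s2'); s=env.get_state(); print(s['tool_pos'],s['eef_rot'],s['joints'],s['force'],s['wrist_torque'])
f=load('s2')[0][:,:,::-1]; cv2.imwrite('pics/s2c.png',cv2.resize(f[240:330,275:380],None,fx=6,fy=6,interpolation=cv2.INTER_CUBIC))
E
```

```text
[0.5439137  0.23259488 0.07948391] [-1.57321967  0.00203012 -1.87212255] [-0.86687557  0.60517509  0.54815524  1.82886533 -0.41974958  0.82531474
 -0.40872977] [2.33162211 0.53023126 0.30032733] [-0.07709819 -0.60532275 -0.04468085]
```

View pics/s2c.png

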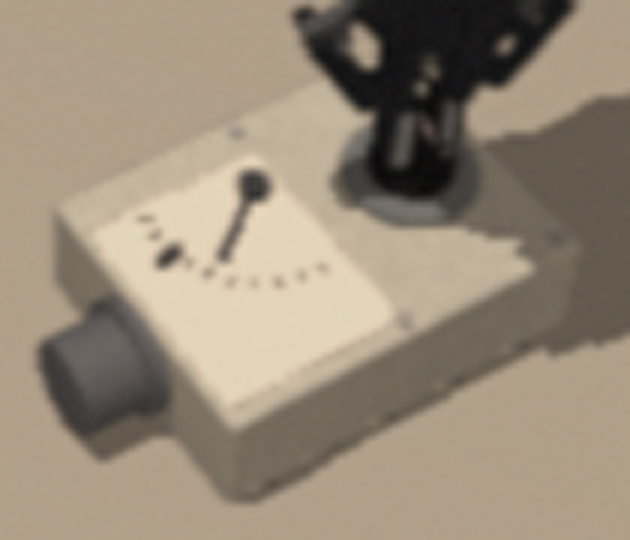

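```bash
cat > dial.py <<'E'
from h import *
def dial(name,show=False):
    f,K,T=load(name); M=T[:3,:3]
    # subpixel rectification, 0.5mm/px, plane z=.065
    g=np.linspace(-.08,.08,321); X,Y=np.meshgrid(g+.613,g+.203,indexing='ij')
    P=np.stack([X,Y,np.full_like(X,.065)],-1)-T[:3,3]; c=P@M; q=np.stack([c[...,0],-c[...,1],-c[...,2]],-1)@K.T
    m=(q[...,:2]/q[...,2:]).astype(np.float32)
    im=cv2.remap(f.astype(np.float32).sum(2),m[...,0],m[...,1],cv2.INTER_CUBIC)
    bg=cv2.morphologyEx(im,cv2.MORPH_CLOSE,np.ones((41,41))); dk=np.clip(1-im/bg,0,1)
    dk[dk<.3]=0
    gx,gy=np.meshgrid(g,g,indexing='ij')
    px,py=0.,0.
    for _ in range(20):
        k=np.hypot(gx-px,gy-py)<.009; w=dk*k; px,py=(w*gx).sum()/w.sum(),(w*gy).sum()/w.sum()
    r=np.hypot(gx-px,gy-py); a=np.arctan2(gx-px,gy-py)
    out={}
    for nm,lo,hi,r0,r1 in(('ptr',0.1,1.65,.015,.044),('mark',1.05,1.55,.05,.068)):
        k=(r>r0)&(r<r1)&(a>lo)&(a<hi); w=dk*k; 
        if nm=='ptr':
            # darkest angular bin first
            h,e=np.histogram(a[k],60,(lo,hi),weights=w[k]); a0=e[h.argmax()]+.01; k&=abs(a-a0)<.18; w=dk*k
        out[nm]=np.arctan2((w*(gx-px)).sum(),(w*(gy-py)).sum())
    cv2.imwrite('pics/rect_'+name+'.png',cv2.resize(((1-dk)*255).astype(np.uint8)[::-1,::-1],None,fx=1.8,fy=1.8))
    return (px+.613,py+.203),out
E
python3 - <<'E'
from dial import *
for n in('scene0','top0','s1','s2'): print(n,dial(n))
E
```

```text
scene0 ((np.float64(0.6137658185004615), np.float64(0.2032374751956237)), {'ptr': np.float64(0.3081700283621595), 'mark': np.float64(1.3207985200681642)})
top0 ((np.float64(0.6143307739079357), np.float64(0.20446626775460278)), {'ptr': np.float64(0.33143107676005396), 'mark': np.float64(1.3430639196155465)})
s1 ((np.float64(0.6137605799847604), np.float64(0.2032352397010265)), {'ptr': np.float64(0.3081493952148934), 'mark': np.float64(1.3208918852140132)})
s2 ((np.float64(0.6137570314456678), np.float64(0.2031282260085778)), {'ptr': np.float64(0.9245778997458063), 'mark': np.float64(1.3190811122472335)})
```

View pics/rect_s2.png

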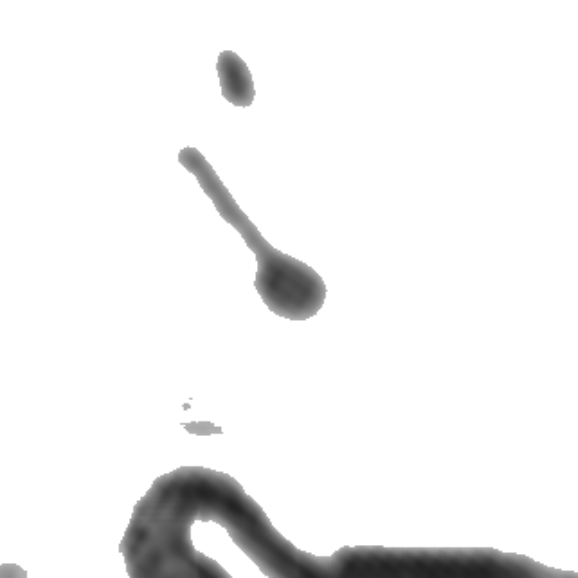

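```bash
cat >> dial.py <<'E'
def line(name,a0):
    f,K,T=load(name); M=T[:3,:3]
    g=np.linspace(-.08,.08,321); X,Y=np.meshgrid(g+.613,g+.203,indexing='ij')
    P=np.stack([X,Y,np.full_like(X,.065)],-1)-T[:3,3]; c=P@M; q=np.stack([c[...,0],-c[...,1],-c[...,2]],-1)@K.T
    m=(q[...,:2]/q[...,2:]).astype(np.float32)
    im=cv2.remap(f.astype(np.float32).sum(2),m[...,0],m[...,1],cv2.INTER_CUBIC)
    bg=cv2.morphologyEx(im,cv2.MORPH_CLOSE,np.ones((41,41))); dk=np.clip(1-im/bg,0,1); dk[dk<.3]=0
    r=np.hypot(X-.6135,Y-.2033); a=np.arctan2(X-.6135,Y-.2033)
    w=dk*((r>.016)&(r<.046)&(abs(a-a0)<.2)); c=np.array([(w*X).sum(),(w*Y).sum()])/w.sum()
    C=np.cov(np.stack([X.ravel(),Y.ravel()]),aweights=w.ravel()); v=np.linalg.eigh(C)[1][:,1]; v=v*np.sign(v[0]+v[1])
    w=dk*((r>.05)&(r<.069)&(abs(a-1.32)<.2)); mk=np.array([(w*X).sum(),(w*Y).sum()])/w.sum()
    return c,v,np.arctan2(v[0],v[1]),mk
def isect(L1,L2):
    s=np.linalg.solve(np.stack([L1[1],-L2[1]],1),L2[0]-L1[0]); return L1[0]+s[0]*L1[1]
E
python3 - <<'E'
from dial import *
L1=line('s1',.308);L2=line('s2',.925); p=isect(L1,L2); print(p,L1[2],L2[2])
d=L2[3]-p; print('mark',np.arctan2(*d),np.hypot(*d),L2[3])
L0=line('top0',.331); print(L0, np.arctan2(*(L0[3]-p)))
E
```

```text
[0.61316548 0.20251303] 0.3188640387120339 0.9195442984942094
mark 1.311615178315627 0.06007031901529702 [0.67122946 0.2179084 ]
(array([0.62402502, 0.23262687]), array([0.29847156, 0.95441853]), np.float64(0.30309081185194336), array([0.6712908 , 0.21766691])) 1.3157628310517473
```

```bash
python3 -m inch '[[-1,0,0,0,-0.12],[-1,0,0,0,-0.24],[-1,0,0,0,-0.36],[-1,0,0,0,-0.48],[-1,0,0,0,-0.6]]';python3 -m inch '[[-1,0,0,0,-0.08],[-1,0,0,0,-0.16],[-1,0,0,0,-0.17],[-1,0,0,0,-0.17]]'; python3 - <<'E'
from dial import *
grab('scene','s3');s=env.get_state(); print(s['tool_pos'],s['eef_rot'],s['force'])
f=load('s3')[0][:,:,::-1]; cv2.imwrite('pics/s3c.png',cv2.resize(f[240:330,275:380],None,fx=6,fy=6,interpolation=cv2.INTER_CUBIC))
L1=line('s1',.308);L2=line('s3',1.29); p=isect(L1,L2); print(p,L2[2]); d=L2[3]-p; print('mark',np.arctan2(*d)); p=np.array([.6132,.2025])
d=L2[3]-p; print('mark',np.arctan2(*d)); d=L2[0]-p; print('ptr',np.arctan2(*d)); print(dial('s3'))
E
```

```text
time: 4.55
tool_pos: [0.5443, 0.2324, 0.0795]
eef_rot: [-1.572, 0.003, -2.474]
force: [2.5, -1.1, -2.9]
gripper_width: 0.151
time: 4.95
tool_pos: [0.5444, 0.2323, 0.0795]
eef_rot: [-1.572, 0.003, -2.641]
force: [2.1, -1.8, 0.6]
gripper_width: 0.153
[0.54442476 0.23226624 0.07950176] [-1.57215840e+00  2.60704526e-03 -2.64137028e+00] [ 1.60245534 -2.37389385 -1.0151726 ]
[0.61315805 0.20249051] 1.3043629719173973
mark 1.31140321304613
mark 1.3113766604592172
ptr 1.304303021611174
((np.float64(0.6139896170199659), np.float64(0.2031931287447755)), {'ptr': np.float64(1.3216703876693174), 'mark': np.float64(1.3192564403674332)})
```

View pics/s3c.png

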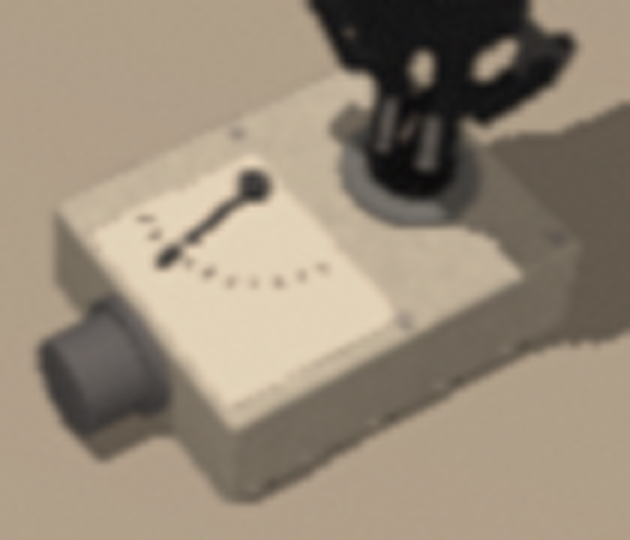

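The pointer at (185,240) in the crop now runs straight into the mark at (168,258), with a residual of about 0.007 rad. I'll release the knob.

```bash
python3 -m inch '[[1,0,0,0,0],[1,0,0,0,0],[1,0,0,0,0],[1,0,0,0,0],[1,0,0,0,0]]'; python3 -m inch '[[1,0,0,20,0],[1,0,0,60,0],[1,0,0,110,0],[1,-10,-40,150,0.1],[1,-20,-80,170,0.2]]'
```

```text
time: 5.5
tool_pos: [0.5444, 0.2323, 0.0795]
eef_rot: [-1.572, 0.003, -2.641]
force: [0.4, -1.3, 0.0]
gripper_width: 0.98
time: 6.0
tool_pos: [0.5254, 0.155, 0.2502]
eef_rot: [-1.571, 0.004, -2.435]
force: [0.8, -1.4, 0.8]
gripper_width: 1.001
```

```bash
python3 - <<'E'
from dial import *
grab('scene','s4');grab('top','t4');s=env.get_state(); print(s['tool_pos'],s['eef_rot'],s['joints'])
p=np.array([.6132,.2025])
for n in('s4','t4'):
    L2=line(n,1.29); print(L2[2],'ptr',np.arctan2(*(L2[0]-p)),'mark',np.arctan2(*(L2[3]-p)), dial(n))
f=load('t4')[0][:,:,::-1]; cv2.imwrite('pics/t4c.png',cv2.resize(f[165:285,150:400],None,fx=3.2,fy=3.2,interpolation=cv2.INTER_CUBIC))
f=load('s4')[0][:,:,::-1]; cv2.imwrite('pics/s4c.png',cv2.resize(f[140:225,215:325],None,fx=6,fy=6,interpolation=cv2.INTER_CUBIC))
E
```

```text
[0.52569104 0.14954983 0.25167609] [-1.57184717  0.00741623 -2.44355126] [-1.04487811  0.35102961  0.89049547  1.81441983 -0.30757577  1.11390275
 -0.92051807]
1.3037554850288284 ptr 1.3042582073672806 mark 1.3116094840285963 ((np.float64(0.6140608333834642), np.float64(0.2032271630354456)), {'ptr': np.float64(1.3217923306192256), 'mark': np.float64(1.3197527968539429)})
1.3176147377161451 ptr 1.2874136962643883 mark 1.3145964086122546 ((np.float64(0.6279018942940395), np.float64(0.20712723146013023)), {'ptr': np.float64(1.3245564977734834), 'mark': np.float64(0.0)})
```

View pics/t4c.png

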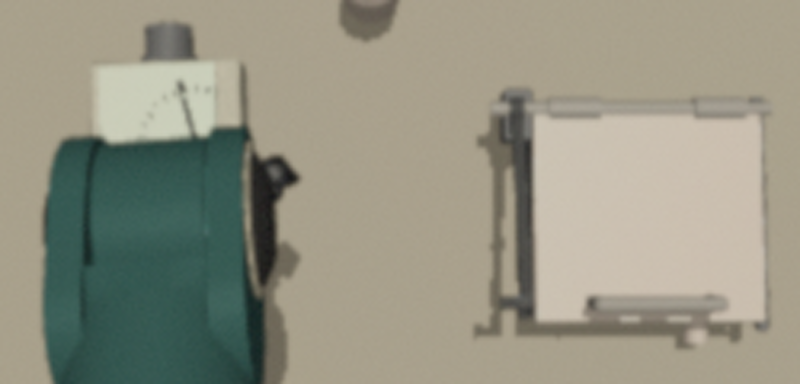

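View pics/s4c.png

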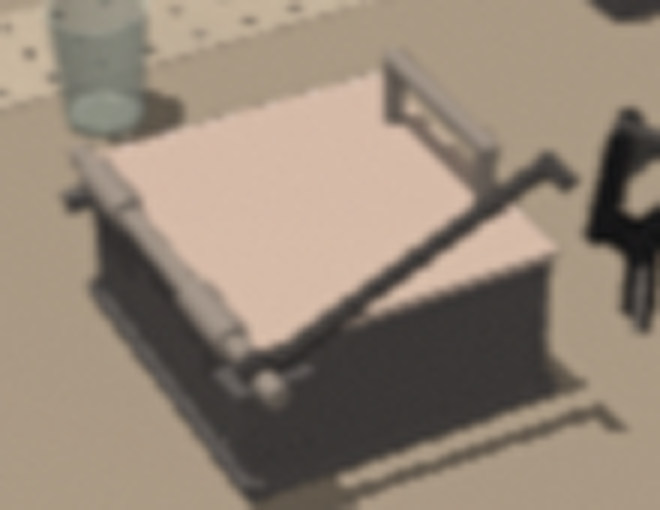

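```bash
cat > arm.py <<'E'
from h import *
yaw=-.029; H=np.array([.634,-.2355,.1045])
R=np.array([[np.cos(yaw),-np.sin(yaw),0],[np.sin(yaw),np.cos(yaw),0],[0,0,1]])
def onplane(K,T,u,v,yp):
    o,d=ray(K,T,u,v); o=R.T@(o-H); d=R.T@d; return o+d*(yp-o[1])/d[1]
E
python3 - <<'E'
from arm import *
f,K,T=load('scene0'); g=f.astype(float).sum(2)
pts=[]
for u in range(270,303):
    col=g[160:205,u]; 
    # darkest run
    rng=np.arange(160,205); v0=362/6+140+ (u-215-255/6)*(155-362)/(548-255)
    k=abs(rng-v0)<6; c=col[k]; r=rng[k]; bg=min(np.sort(c)[-3:].mean(),c[:2].mean()+99,); w=np.clip(.6*c[:3].max()-c,0,None)
    v=(w*r).sum()/w.sum(); p=onplane(K,T,u,v,.126); pts.append((u,v,c.min(),*p,np.arctan2(p[2],-p[0])))
np.set_printoptions(precision=3,suppress=True,linewidth=150); P=np.array(pts); print(P)
E
```

```text
[[270.    194.667 132.     -0.047   0.126   0.015   0.321]
 [271.    193.785 152.     -0.05    0.126   0.018   0.34 ]
 [272.    193.287 159.     -0.054   0.126   0.018   0.329]
 [273.    192.32  170.     -0.058   0.126   0.021   0.35 ]
 [274.    191.308 159.     -0.062   0.126   0.024   0.371]
 [275.    190.172 183.     -0.065   0.126   0.027   0.396]
 [276.    189.304 188.     -0.069   0.126   0.03    0.404]
 [277.    187.828 164.     -0.073   0.126   0.034   0.44 ]
 [278.    187.216 173.     -0.077   0.126   0.035   0.433]
 [279.    186.433 181.     -0.08    0.126   0.037   0.435]
 [280.    185.721 169.     -0.084   0.126   0.039   0.433]
 [281.    185.06  165.     -0.088   0.126   0.04    0.43 ]
 [282.    184.348 177.     -0.092   0.126   0.042   0.429]
 [283.    183.417 183.     -0.095   0.126   0.044   0.436]
 [284.    182.793 164.     -0.099   0.126   0.046   0.431]
 [285.    182.233 171.     -0.103   0.126   0.047   0.425]
 [286.    181.448 186.     -0.107   0.126   0.048   0.427]
 [287.    180.475 187.     -0.11    0.126   0.051   0.434]
 [288.    179.941 162.     -0.114   0.
[... 216 characters left out ...]
169.     -0.129   0.126   0.058   0.425]
 [293.    176.316 181.     -0.133   0.126   0.06    0.425]
 [294.        nan 182.        nan     nan     nan     nan]
 [295.        nan 173.        nan     nan     nan     nan]
 [296.        nan 170.        nan     nan     nan     nan]
 [297.    173.754 165.     -0.148   0.126   0.066   0.416]
 [298.    172.666 177.     -0.152   0.126   0.069   0.424]
 [299.    172.029 169.     -0.156   0.126   0.07    0.422]
 [300.    171.286 173.     -0.16    0.126   0.072   0.422]
 [301.    170.529 181.     -0.163   0.126   0.073   0.423]
 [302.    169.913 173.     -0.167   0.126   0.075   0.42 ]]<stdin>:9: RuntimeWarning: invalid value encountered in scalar divide
```

```bash
python3 -m inch '[[1,-8,-35,30,0.1],[1,-16,-70,40,0.2],[1,-24,-110,40,0.3],[1,-32,-150,40,0.4],[1,-40,-190,40,0.5]]'; python3 -m inch '[[1,-8,-40,0,0.1],[1,-16,-80,0,0.2],[1,-24,-120,0,0.3],[1,-32,-160,0,0.33],[1,-37,-190,0,0.34]]'; python3 -c "
from cell import env
s=env.get_state(); print(s['tool_pos'],s['eef_rot'],s['joints'])"
```

```text
time: 6.6
tool_pos: [0.4851, -0.0419, 0.2919]
eef_rot: [-1.572, 0.008, -1.939]
force: [0.8, -0.6, -0.6]
gripper_width: 1.001
time: 7.1
tool_pos: [0.447, -0.2343, 0.292]
eef_rot: [-1.571, 0.009, -1.6]
force: [2.0, 0.2, 0.5]
gripper_width: 0.997
[ 0.44698242 -0.23429113  0.2920432 ] [-1.57109949  0.00857438 -1.59966355] [-0.42989433  0.22081041  0.99489442  1.85366962 -0.20800027  1.17868024
  0.60620039]
```

```bash
python3 -m inch '[[1,2,4,-25,0],[1,2,4,-60,0],[1,2,4,-90,0],[1,2,4,-110,0],[1,2,4,-110,0]]'; python3 - <<'E'
from h import *
grab('scene','s5');grab('top','t5');s=env.get_state(); print(s['tool_pos'],s['joints'])
f=load('s5')[0][:,:,::-1]; f2=load('t5')[0][:,:,::-1]
a=cv2.resize(f[100:225,215:325],None,fx=3.6,fy=3.6,interpolation=cv2.INTER_CUBIC)
b=cv2.resize(f2[165:290,290:400],None,fx=3.6,fy=3.6,interpolation=cv2.INTER_CUBIC)
cv2.imwrite('pics/c5.png',np.hstack([a,b]))
E
```

```text
time: 7.6
tool_pos: [0.4477, -0.2299, 0.1801]
eef_rot: [-1.575, 0.009, -1.6]
force: [0.7, -0.6, 0.5]
gripper_width: 1.001
[ 0.44901954 -0.23059747  0.18265321] [-0.32674192  0.37555506  0.90949019  1.97736044 -0.36877817  0.96427733
  0.73635855]
```

View pics/c5.png

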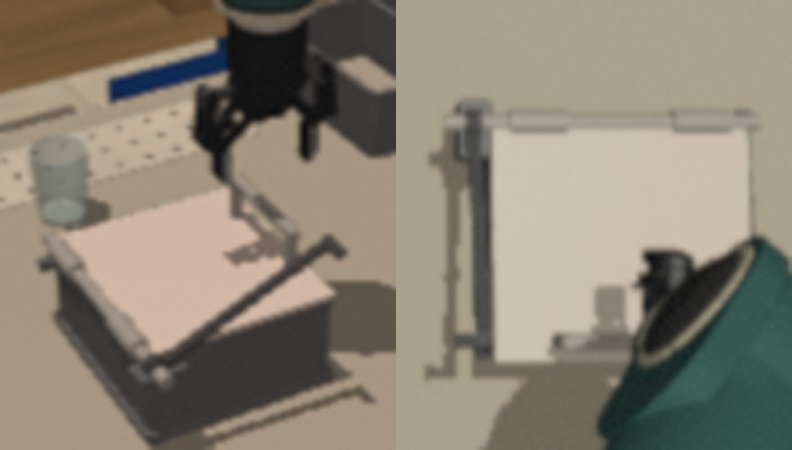

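```bash
python3 -m inch '[[1,0,0,-20,0],[1,0,0,-40,0],[1,0,0,-48,0],[1,0,0,-48,0]]'; python3 -m inch '[[0.2,0,0,0,0],[0,0,0,0,0],[-0.2,0,0,0,0],[-1,0,0,0,0],[-1,0,0,0,0]]';python3 -m inch '[[-1,0,0,0,0],[-1,0,0,0,0],[-1,0,0,0,0]]'
```

```text
time: 8.1
tool_pos: [0.4492, -0.2307, 0.135]
eef_rot: [-1.571, 0.008, -1.6]
force: [0.0, -0.6, -0.4]
gripper_width: 1.003
time: 8.6
tool_pos: [0.4486, -0.2306, 0.135]
eef_rot: [-1.572, 0.009, -1.6]
force: [-36.1, 1.7, 11.3]
gripper_width: 0.15
time: 8.9
tool_pos: [0.4483, -0.2306, 0.1351]
eef_rot: [-1.573, 0.009, -1.6]
force: [-5.0, 1.4, 5.3]
gripper_width: 0.14
```

```bash
python3 -m inch '[[-1,2,0,7,0],[-1,5,0,15,0],[-1,7,0,22,0],[-1,10,0,29,0],[-1,13,0,36,0]]'; python3 -m inch '[[-1,2,0,5,0],[-1,4,0,10,0],[-1,6,0,14,0],[-1,9,0,17,0],[-1,9,0,17,0]]'; python3 - <<'E'
from h import *
grab('scene','s6');s=env.get_state(); print(s['tool_pos'],s['force'],s['gripper_width'])
f=load('s6')[0][:,:,::-1]
cv2.imwrite('pics/c6.png',cv2.resize(f[120:225,215:325],None,fx=5.5,fy=5.5,interpolation=cv2.INTER_CUBIC))
E
```

```text
time: 9.4
tool_pos: [0.4611, -0.2309, 0.1716]
eef_rot: [-1.573, 0.009, -1.601]
force: [-5.3, -3.6, -3.3]
gripper_width: 0.139
time: 9.9
tool_pos: [0.4702, -0.2311, 0.1892]
eef_rot: [-1.574, 0.008, -1.601]
force: [-1.9, -3.1, -6.8]
gripper_width: 0.139
[ 0.47008796 -0.23108561  0.18897018] [-2.06153012 -4.21391336 -5.23100144] 0.137388252249853
```

View pics/c6.png

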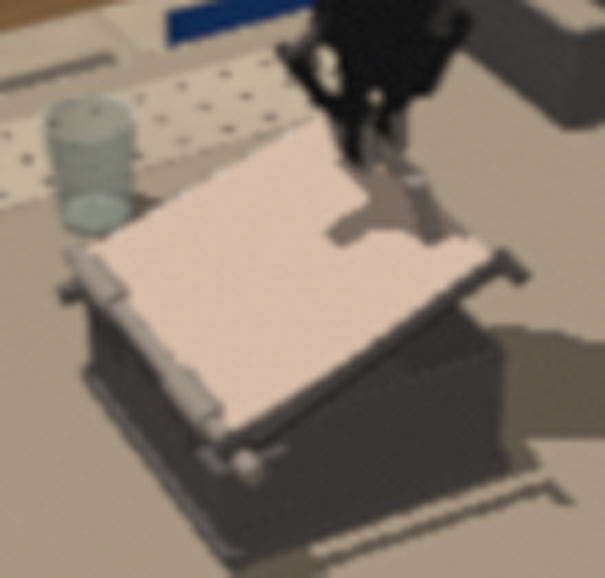

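```bash
python3 -m inch '[[-1,3,0,4,0],[-1,6,0,8,0],[-1,9,0,13,0],[-1,13,0,17,0],[-1,13,0,17,0]]'; python3 -m inch '[[-1,0,0,0,0],[-1,0,0,0,0]]'; python3 - <<'E'
from arm import *
grab('scene','s7');grab('top','t7');s=env.get_state(); print(s['tool_pos'],s['force'],s['gripper_width'])
f=load('s7')[0][:,:,::-1]
cv2.imwrite('pics/c7.png',cv2.resize(f[120:220,215:320],None,fx=5.7,fy=5.7,interpolation=cv2.INTER_CUBIC))
_,K,T=load('s7')
for t in(.38,.40,.42,.44):
    for r,y,h in((.204,-.11,.004),(.204,.11,.004),(.204,.11,-.004),(.1,.11,.004),(.204,.12,.004),(.204,.132,.004),(.204,.132,-.004)):
        p=R@np.array([-r*np.cos(t)+h*np.sin(t),y,r*np.sin(t)+h*np.cos(t)])+H; print(t,r,y,h,((proj(K,T,p)-[215,120])*5.7+2.35).round(1))
E
```

```text
time: 10.45
tool_pos: [0.4816, -0.2314, 0.2063]
eef_rot: [-1.577, 0.009, -1.602]
force: [-17.6, -1.1, 5.0]
gripper_width: 0.136
time: 10.65
tool_pos: [0.4815, -0.2313, 0.2064]
eef_rot: [-1.577, 0.009, -1.602]
force: [-3.9, -2.5, -3.5]
gripper_width: 0.134
[ 0.48147503 -0.23138881  0.20637153] [-5.47338097 -2.4509265  -3.6659499 ] 0.13812245549673333
0.38 0.204 -0.11 0.004 [338.9  92.2]
0.38 0.204 0.11 0.004 [514.8 257.1]
0.38 0.204 0.11 -0.004 [518.5 266.3]
0.38 0.1 0.11 0.004 [370.7 356.3]
0.38 0.204 0.12 0.004 [523.7 265.5]
0.38 0.204 0.132 0.004 [534.5 275.7]
0.38 0.204 0.132 -0.004 [538.2 284.9]
0.4 0.204 -0.11 0.004 [336.6  87.7]
0.4 0.204 0.11 0.004 [512.7 252.5]
0.4 0.204 0.11 -0.004 [516.7 261.6]
0.4 0.1 0.11 0.004 [369.4 354.2]
0.4 0.204 0.12 0.004 [521.6 260.9]
0.4 0.204 0.132 0.004 [532.5 271.1]
0.4 0.204 0.132 -0.004 [536.4 280.1]
0.42 0.204 -0.11 0.004 [334.3  83.3]
0.42 0.204 0.11 0.004 [510.5 248. ]
0.42 0.204 0.11 -0.004 [514.7 256.9]
0.42 0.1 0.11 0.004 [368.1 352.1]
0.42 0.204 0.12 0.004 [519.4 256.4]
0.42 0.204 0.132 0.004 [530.3 266.5]
0.42 0.204 0.132 -0.004 [534.4 275.5]
0.44 0.204 -0.11 0.004 [331.8  78.9]
0.44 0.204 0.11 0.004 [508.1 243.5]
0.44 0.204 0.11 -0.004 [512.6 252.4]
0.44 0.1 0.11 0.004 [366.8 350.1]
0.44 0.204 0.12 0.004 [517.1 251.9]
0.44 0.204 0.132 0.004 [528. 262.]
0.44 0.204 0.132 -0.004 [532.4 270.9]
```

View pics/c7.png

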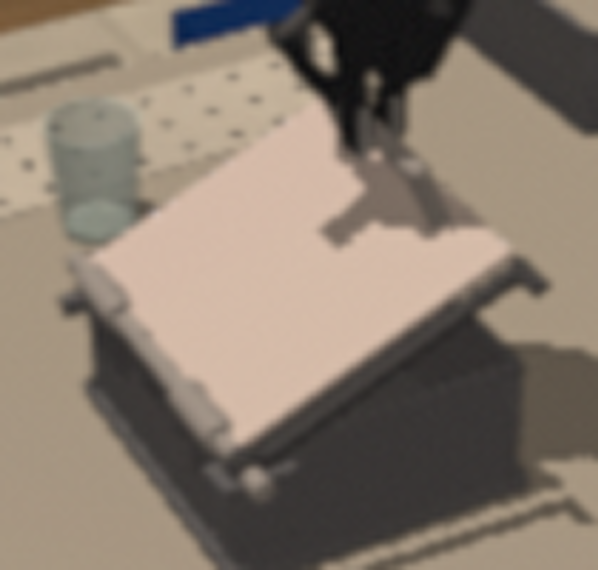

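```bash
python3 - <<'E'
from h import *
f=load('s7')[0][:,:,::-1]
cv2.imwrite('pics/c7z.png',cv2.resize(f[155:205,255:317],None,fx=12,fy=12,interpolation=cv2.INTER_CUBIC))
f=load('t7')[0][:,:,::-1]
cv2.imwrite('pics/t7z.png',cv2.resize(f[180:280,295:400],None,fx=6,fy=6,interpolation=cv2.INTER_CUBIC))
E
```

```text
(no output)
```

View pics/c7z.png

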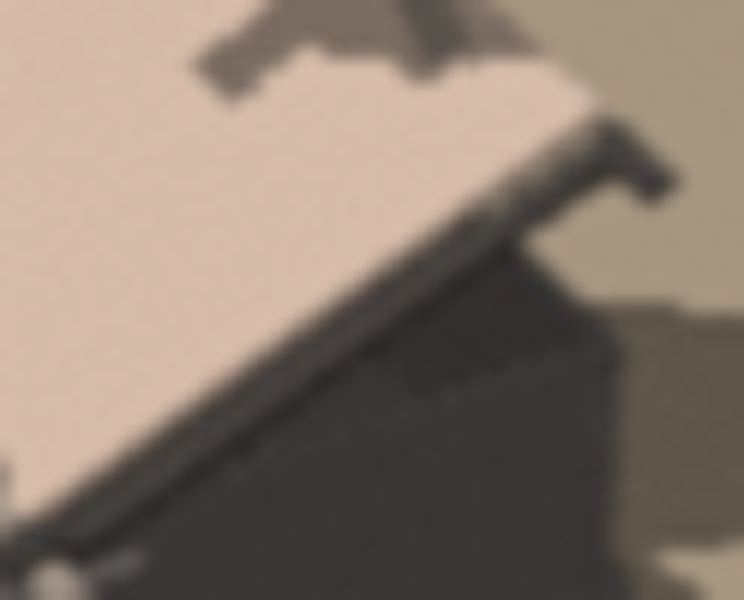

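View pics/t7z.png

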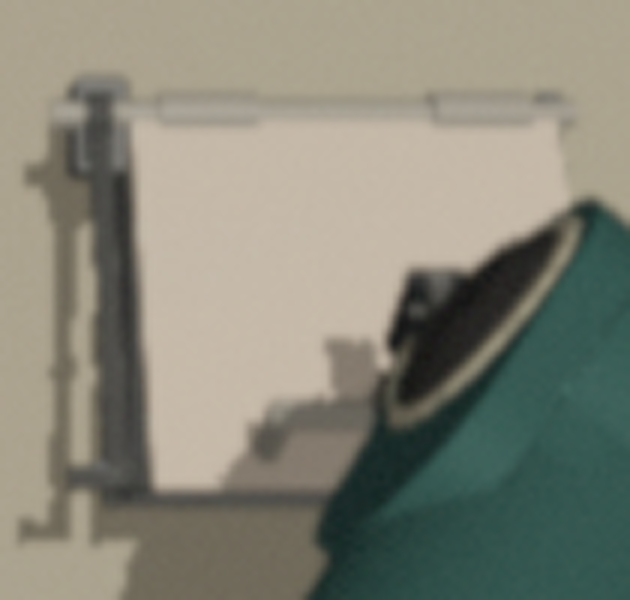

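```bash
cat > lidang.py <<'E'
from arm import *
import sys
def half(col,r,up=True):
    # last row (going down) where intensity falls below mid between bright top and dark
    b=np.median(col[:4]); d=col.min(); m=(b+d)/2
    i=np.argmax(col<m); return r[i-1]+(col[i-1]-m)/(col[i-1]-col[i])
def lid(name,u0=262,u1=300,th=.42,h=.004,y=.11):
    f,K,T=load(name); g=f.astype(float).sum(2); o=[]
    for u in range(u0,u1):
        # predicted v
        best=None
        rr=np.linspace(.02,.204,200); q=np.array([proj(K,T,R@np.array([-r*np.cos(th)+h*np.sin(th),y,r*np.sin(th)+h*np.cos(th)])+H) for r in rr])
        v0=int(np.interp(u,q[:,0],q[:,1])) if q[0,0]<q[-1,0] else int(np.interp(u,q[::-1,0],q[::-1,1]))
        r=np.arange(v0-6,v0+6); v=half(g[r,u],r); p=onplane(K,T,u,v,y); a=np.arctan2(p[2],-p[0])-np.arcsin(h/np.hypot(p[0],p[2])); o.append((u,v,np.hypot(p[0],p[2]),a,p[0],p[2]))
    return np.array(o)
if __name__=='__main__':
    np.set_printoptions(precision=3,suppress=True)
    o=lid(sys.argv[1],th=float(sys.argv[2])); print(o[::5]); k=o[:,2]>.08
    print('mean',o[k,3].mean(),'slope',np.arctan(np.polyfit(-o[k,4],o[k,5],1)))
E
python3 lidang.py s7 .42; python3 lidang.py scene0 0.0
python3 - <<'E'
from h import *
for n in('scene0','s7'): 
    f=load(n)[0].astype(int).sum(2); print(f[162:175,304:314])
E
```

```text
[[262.    194.252   0.029   0.378  -0.025   0.014]
 [267.    190.756   0.049   0.383  -0.044   0.022]
 [272.    187.147   0.069   0.391  -0.063   0.03 ]
 [277.    183.599   0.09    0.393  -0.081   0.038]
 [282.    180.004   0.111   0.396  -0.1     0.046]
 [287.    176.46    0.131   0.396  -0.119   0.054]
 [292.    172.864   0.152   0.398  -0.138   0.063]
 [297.    169.461   0.172   0.395  -0.158   0.07 ]]
mean 0.39525674618328227 slope [0.394 0.004]
[[262.    196.691   0.025   0.004  -0.025   0.004]
 [267.    193.288   0.045   0.167  -0.044   0.011]
 [272.    189.601   0.066   0.248  -0.063   0.02 ]
 [277.    186.917   0.085   0.244  -0.081   0.024]
 [282.    196.762   0.104  -0.28   -0.101  -0.025]
 [287.    194.25    0.122  -0.207  -0.121  -0.021]
 [292.    187.014   0.14   -0.007  -0.14    0.003]
 [297.    185.194   0.16   -0.002  -0.16    0.004]]
mean -0.036446212022636336 slope [-0.109  0.011]
[[431 432 431 434 430 431 431 432 431 431]
 [433 433 433 434 432 432 434 432 431 432]
 [425 410 409 414 431 434 434 431 429 431]
 [381 308 293 339 408 429 433 430 433 431]
 [305 228 208 26
[... 231 characters left out ...]
0 430 431]
 [425 434 435 419 386 376 407 432 434 431]
 [434 434 433 432 430 425 432 433 432 430]
 [432 431 432 432 430 430 430 431 431 431]]
[[469 447 443 444 443 440 445 445 442 444]
 [489 449 443 445 444 442 443 445 442 442]
 [428 391 410 428 440 446 443 443 445 443]
 [329 271 292 353 418 445 445 445 444 445]
 [284 215 215 267 355 421 443 446 444 443]
 [235 200 199 215 272 356 421 442 447 444]
 [194 179 188 201 217 272 355 418 442 445]
 [163 180 195 195 197 210 260 354 431 444]
 [234 301 316 262 200 182 233 340 428 445]
 [366 416 421 374 280 257 339 412 440 443]
 [435 446 448 433 400 384 421 442 445 445]
 [448 447 444 445 442 438 444 445 445 442]
 [443 445 444 443 443 445 442 443 443 445]]
```

```bash
python3 - <<'E'
from lidang import *
np.set_printoptions(precision=3,suppress=True)
for name in('scene0','s4'):
    f,K,T=load(name); g=f.astype(float).sum(2)
    U=[];Lo=[]
    for u in range(280,300):
        v0=round(185.7-(u-280)*.72); c=g[v0-7:v0+8,u]; r=np.arange(v0-7,v0+8); i=c[4:11].argmin()+4
        def cross(step):
            j=i; b=c[0:3].mean() if step<0 else c[-3:].mean() ; b=c[:3].mean(); m=.5*(b+c[i])
            while 0<j+step<len(c) and c[j]<m: j+=step
            if c[j]<m: return np.nan
            return r[j]+ (-step)*(c[j]-m)/(c[j]-c[j-step])
        U.append((u,cross(-1)));Lo.append((u,cross(1)))
    for E,y,h in((U,.12,.004),(Lo,.132,-.004)):
        E=np.array(E);E=E[~np.isnan(E[:,1])]
        P=np.array([onplane(K,T,u,v,y) for u,v in E]); rr=np.hypot(P[:,0],P[:,2]); a=np.arctan2(P[:,2],-P[:,0])-np.arcsin(h/rr)
        print(name,y,len(E),a.mean(),a[::4],np.arctan(np.polyfit(-P[:,0],P[:,2],1)[0]))
E
```

```text
scene0 0.12 20 0.41145960477696464 [0.41  0.412 0.411 0.403 0.409] 0.40670257144079286
scene0 0.132 20 0.45285245156202203 [0.464 0.459 0.456 0.451 0.46 ] 0.4471131884610228
s4 0.12 20 0.41142633095368825 [0.411 0.413 0.411 0.403 0.407] 0.4058102966287939
s4 0.132 20 0.45278322813193483 [0.464 0.459 0.455 0.451 0.46 ] 0.44715488907876244
```

```bash
python3 - <<'E'
from arm import *
f,K,T=load('s7')
def pt(y,h,t,r=.204): return proj(K,T,R@np.array([-r*np.cos(t)+h*np.sin(t),y,r*np.sin(t)+h*np.cos(t)])+H).round(2)
for t in (.38,.40,.42,.44,.46): print(t,'lid',pt(.11,.004,t),'arm',pt(.12,.004,t),'low',pt(.132,-.004,t))
for n in('scene0','s7'):
    g=load(n)[0].astype(float).sum(2)
    cv2.imwrite('pics/z_'+n+'.png',cv2.resize(load(n)[0][155:180,290:320,::-1],None,fx=20,fy=20,interpolation=cv2.INTER_CUBIC))
E
```

```text
0.38 lid [304.9 164.7] arm [306.46 166.17] low [309.01 169.56]
0.4 lid [304.53 163.89] arm [306.1  165.36] low [308.69 168.74]
0.42 lid [304.14 163.1 ] arm [305.71 164.57] low [308.35 167.92]
0.44 lid [303.74 162.31] arm [305.31 163.78] low [307.99 167.11]
0.46 lid [303.31 161.54] arm [304.88 163.01] low [307.6  166.31]
```

View pics/z_scene0.png

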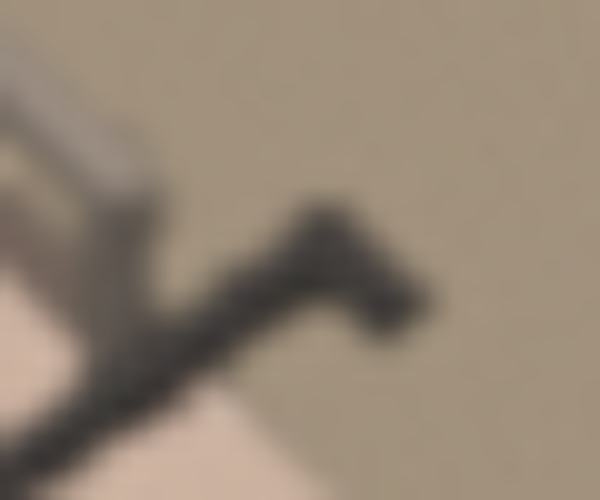

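View pics/z_s7.png

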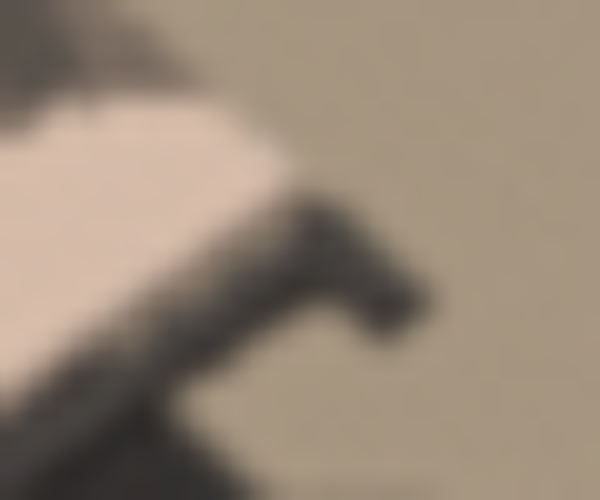

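```bash
python3 -m inch '[[-1,0.6,0,1.2,0],[-1,0.6,0,1.2,0],[-1,0.6,0,1.2,0]]'; python3 - <<'E'
from dial import *
import lidang
grab('scene','s8');grab('top','t8');s=env.get_state(); print(s['tool_pos'],s['force'],s['gripper_width'],abs(s['qd']).max(),s['joints'])
p=np.array([.6132,.2025])
for n in('s8','t8'):
    L=line(n,1.29); print(n,'ptr',L[2],np.arctan2(*(L[0]-p)),'mark',np.arctan2(*(L[3]-p)))
o=lidang.lid('s8'); k=o[:,2]>.08; print('lid',o[k,3].mean())
E
```

```text
time: 11.05
tool_pos: [0.4823, -0.2314, 0.2076]
eef_rot: [-1.577, 0.009, -1.602]
force: [0.4, -3.6, -9.0]
gripper_width: 0.139
[ 0.48227831 -0.23138027  0.20757637] [ 1.34527561 -4.01396749 -9.73898359] 0.13824670501641992 0.002446340690333486 [-0.32570924  0.40498874  0.90589694  1.87905665 -0.37249201  1.04530679
  0.70475148]
s8 ptr 1.3040688761094401 1.3039693216604484 mark 1.3113088750325743
t8 ptr 1.3161138406776036 1.2872487517229811 mark 1.3152326074881475
lid 0.4023858041583646
```

View pics/s8.png

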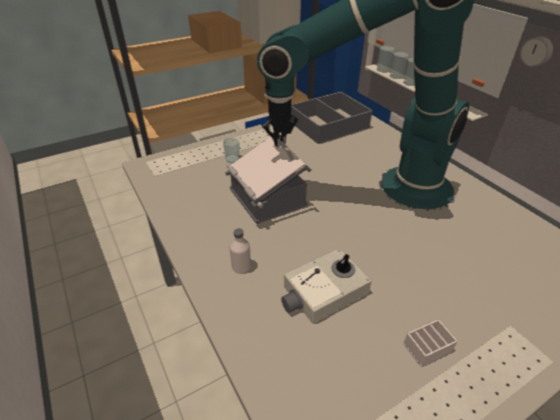

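View pics/t8.png

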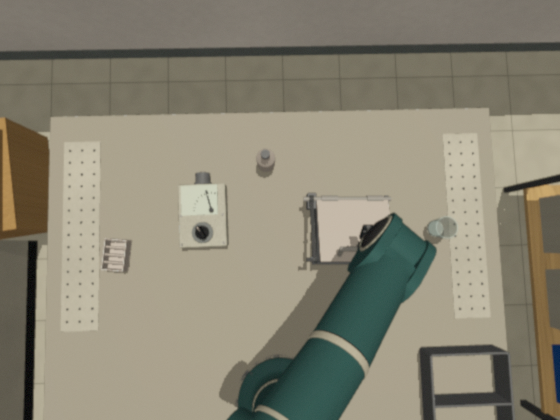

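```bash
python3 -c "
from cell import env
print(env.job_done())"
```

```text
the job is handed in; nothing more can be done
None
```

I turned the damper knob until the pointer met the mark, with the lid shut, then lifted the lid to the index arm. I handed the job in at about 11 s, still holding the lid.

- **Pointer:** in the scene view the pointer reads 1.304 rad against the mark's 1.311. The top view reads 1.316 from the pointer's line, against 1.315. From its centroid it reads 1.287, about 0.03 off.
- **Lid:** the lid edge in the scene view gives about 0.402 rad, and the arm motion gives about 0.425. The index arm's upper edge reads 0.411, with other readings of it between 0.406 and 0.425. I take the lid as aligned to about 0.01–0.02 rad. The arm's lower edge read 0.45, but it was noisy and I did not use it.
- **Left alone:** comparing pixels before and near the end of the lift, the index arm's tip had not moved. The dial mark measures the same, and the bottle, beaker and carrier look unmoved in the final pictures.
- **Forces:** the highest end-of-move wrist reading was about 38 N, for a moment as the fingers closed on the handle. At the end it was about 11 N, with the arm still.

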